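# Draw the bench magnifier out to the red marker and hold it

## Robot

A 6-joint arm with a two-finger parallel gripper is mounted at the origin on the work surface. World frame = base frame: x ahead of the robot, y to its left, z up, the work surface at z = 0. Lengths are in m, angles in rad, forces in N, time in s.
With the tool pointing down it reaches from about 0.325 to 0.9 m from the base axis. Payload 3.5 kg.
Tool frame: the origin (TCP) lies midway between the tips of the shut fingers; the grasp point (between the pads) lies 19 mm behind it; z points along the fingers, y is the line along which they close (so a half turn about z gives the same grasp; the last joint's range is limited). The gripper opens to 85 mm and grips with 20 to 120 N. Pads are 22 mm wide; open, the fingers measure 114 mm over their backs; the gripper's body (76 mm by 85 mm) begins 54 mm behind the grasp point. The pads swing forward as they close: fully open they stand 13 mm farther back than shut.
Start: joints at [-1.258, 0.276, -0.026, 1.268, 0, 1.467], TCP at [0.252, -0.572, 0.192] pointing down, gripper open.
Joint ranges: [-3.12, 3.12], [-0.85, 1.88], [-1.08, 1.24], [-1.95, 2.15], [-1.57, 1.53], [-3.14, 3.14]. Speed limits (rad/s): [2.57, 2.57, 3.14, 3.14, 3.14, 3.14].

## Interface

Orientations are given as a 3x3 rotation matrix whose columns are the frame's x, y, z axes.
In Python, from bench import manip, cams gives the robot as it stands.
- The arm moves only by the shell command python3 -m pendant 'ROWS'. ROWS is JSON, a list of rows, each an object with "rot": the turn, a rotation vector about the tool's x, y, z in degrees, a list of three; "slide": the shift along the tool's x, y, z in cm, a list of three; "grip": the opening, from 0 (shut) to 1 (fully open). In form: [{"rot": [rx, ry, rz], "slide": [tx, ty, tz], "grip": grip}, ...]. A call has 1 to 10 rows; each row shifts and turns the commanded pose from where the row before left it, along the tool's axes as they then stand; what a row does not reach is not made up. A row lasts 1/12 s, in which the tool goes at most 41.7 mm and 7.16 degrees, less where a joint would pass 70% of its speed; a pose out of reach is approached as far as the arm can. A call with a gripper value outside its range is refused whole. The fingers move at their own pace and stop on an object; the grip force is fixed at half the most. Time passes only in rows, so rows that do not move let the fingers close. It gives the time, the measured TCP pose, the force, the opening and the grip force at its end, in the units of the state.
- manip.read_state(): the state, without advancing time (a new reading comes with each control period).
- cams.snapshot(name): name is "scene" or "side" or "wrist"; returns a dict with "frame" (480x640x3 uint8, blue, green, red), "range_z" (480x640 float32, m along the optical axis (not along the pixel's ray), 0 where there is no reading), "mtx" (3x3 intrinsics, pixels), "R" (3x3) and "t" (3): a world point X has camera coordinates R X + t; the wrist camera has in their place "tool_from_camera" (4x4, takes a point from camera to tool coordinates, whose origin is the TCP and whose axes are the flange's). Camera axes: x right, y down, z forward; pixel columns grow to the right and rows downward; lengths in m; the calibration is good to about 2 mm. A picture is of the moment at which its call begins: read the wrist's pose just before it.
- manip.hand_in(): hands the job in; it is judged then, once.
The state is a dict: "t": time; "joint_positions": joint angles; "joint_vel": joint speeds; "effort": joint torques, N m; "ee_pos": TCP position; "orientation": TCP orientation; "contact_force": force on the tool from outside, world axes, zero at the start; "moment": the same for the moment, N m; "width": opening from 0.0 (shut) to 1.0 (fully open); "gripper_force": force on a finger pad.
Only numpy, scipy, OpenCV 4.12 (cv2) and the standard library are available. Lean on these libraries where they do the work, as an engineer would, in place of code of your own. Each camera call takes 0.05 s, during which the arm holds its last target. There are 200 camera calls.

## Task

On the tube bench, press the blue lock button of the magnifier's telescoping arm fully down, then take the arm by its upright orange post and draw it out until the yellow pointer is in line with the middle of the red marker on the scale. A spring pulls the arm back in, so finish while still holding the post, keeping the pointer still at the marker. Leave the red marker where it is set and do not disturb the other things on the bench.

Things in the scene. Friction and masses are not known exactly. Their poses are not given: they have to be found in the camera images.
- boom: fixed stand of the magnifier: dark base plate 170 x 140 mm, 14 mm thick, on the bench, carrying a white level sleeve 190 mm long, 38 mm wide, whose top is 133 mm above the bench. Origin on the bench under the sleeve's centre line; its x axis is level and points the way the arm extends (roughly to the robot's right), y is the side on which the white scale runs (away from the robot), z up
- lock_top (a point): centre of the top face of the blue lock button, a 22 mm disc on top of the sleeve, 149 mm above the bench when up, 50 mm behind the boom's origin (against its x). The button goes straight down 6 mm, takes about 3 N, and stays down; its black collar (32 mm square) stands 4 mm below the bottomed button's top. Clear all round above the sleeve, but the orange post (top at 183 mm) stands 145 mm away along the arm
- lock (a joint): travel of the lock button in m: 0 up (arm locked in), 0.006 fully down. The arm is free once it is more than about 4 mm down
- grip_post (a point): grip point of the orange upright post on the moving arm: a 20 x 20 mm square post, sides parallel to the boom's axes, from 133 to 183 mm above the bench; this point is on its axis at 163 mm. Nothing within 80 mm of the post rises above 133 mm, so it can be gripped from above with the fingers closing along or across the arm
- boom_arm (a joint): extension of the arm in m: 0 fully in, 0.185 at its stop. It slides straight along the boom's x axis and carries the grey block with the post, the pointer and the round magnifier (78 mm across, centre 80 mm ahead of the post, top 120 mm above the bench). A spring pulls it back in with about 4 to 5 N, plus light friction; it moves out freely with 5 to 7 N once unlocked
- pointer (a point): the yellow pointer, 3 mm wide, fixed to the arm beside the post and reaching over the scale; this point is on its middle line, level with the post along the boom's x and 50 mm to its y side, 112 mm above the bench. Moves with the arm
- marker_line (a point): middle of the red marker, a clip 6 mm wide across the white scale (strip 30 mm wide with black ticks each 10 mm, top 104 mm above the bench), top of the clip at 108 mm; its axes are those of the boom. It is set 55 to 160 mm ahead of the pointer's place when the arm is in. The pointer passes 2 mm above it. It slides along the scale with about 2.5 N if pushed: leave it alone
- tube_rack: bystander: blue block rack 200 x 62 x 45 mm holding two rows of small white-capped tubes (to 65 mm high); stands on the bench under the arm's path, origin under its centre
- stain_jar: bystander: small amber jar, 48 mm across, 65 mm high, on the bench beside the scale; origin under its centre
- amber_bottle: bystander: large brown bottle, 90 mm across, 220 mm high; origin under its centre
- white_jar: bystander: white square wide-mouth jar 100 x 100 x 140 mm; origin under its centre
- tip_box: bystander: clear and green pipette tip box 124 x 89 x 85 mm; origin under its centre
- big_tube_rack: bystander: yellow-green rack 90 x 160 x 93 mm with blue-capped tubes; origin under its centre
- dropper_jar: bystander: small clear jar 56 mm across, 90 mm high; origin under its centre

How it is judged:
On the way, in this order (a step that is already met when the one before it is completed fails the run):
1. the lock button is pressed fully down while the arm is still in (value of joint lock above 0.0048 m and value of joint boom_arm below 0.008 m), for 0.1 s.
2. the arm is drawn out, held by its post (value of joint boom_arm above 0.03 m and contact force between the fingers and boom_arm above 1 N and distance between the grasp point and grip_post below 0.045 m), for 0.1 s.
At the end, for the whole second after the job is handed in: The pointer is at rest within 5 mm (half a division) of the middle of the red marker, the fingers still hold the arm (over 1 N, grasp point within 45 mm of the post's grip point), the lock button is down and the marker is within 4 mm of where it was set (x of pointer in the frame of marker_line between -0.005 and 0.005 m and velocity of joint boom_arm between -0.005 and 0.005 m/s and value of joint lock above 0.0042 m and distance of marker_line from where it was at the start of the episode below 0.004 m and contact force between the fingers and boom_arm above 1 N and distance between the grasp point and grip_post below 0.045 m); the arm keeps its last pose, push and grip.
It fails at once if the red marker is pushed along the scale (4 mm) (distance of marker_line from where it was at the start of the episode above 0.004 m).
It fails at once if another thing on the bench is shifted by 20 mm or tipped (distance of any of tube_rack, stain_jar, amber_bottle, white_jar, tip_box, big_tube_rack, dropper_jar from where it was at the start of the episode above 0.02 m or angle between any of tube_rack, stain_jar, amber_bottle, white_jar, tip_box, big_tube_rack, dropper_jar's own z axis and vertical above 0.25 rad).
It also fails if it takes over 40 s, if anything falls off the work surface, if the arm or the gripper's body presses on something with over 40 N, if the wrist force passes 120 N, or if a joint passes its speed limit or range.

## Working session

There is one attempt and no reset: what is moved stays moved. The work goes in short steps, Python scripts to look and compute and a shell command to move; the robot and the scene stay as the last step left them, time stands still between calls to the robot, and variables do not carry over. Pictures are saved under pics/ and viewed, at most 10 in all, crops included, and the job is handed in when it is done.

```bash
mkdir -p pics
python3 - <<'E'
from bench import manip,cams
import cv2,pickle
s=manip.read_state();print(s)
d={n:cams.snapshot(n) for n in("scene","side")}
pickle.dump(d,open("d0.pkl","wb"))
for n in d: cv2.imwrite(f"pics/{n}0.png",d[n]["frame"])
E
```

```text
{'t': 0.0, 'joint_positions': array([-1.25839991e+00,  2.77129826e-01, -2.79133569e-02,  1.26801900e+00,
        2.98782980e-05,  1.46739481e+00]), 'joint_vel': array([ 0.00120979,  0.00114153,  0.00129198, -0.00088597, -0.00105366,
        0.00066641]), 'effort': array([ 3.70269863e-04, -4.45504153e+01,  2.95204800e+01,  1.62346865e-02,
        2.83125553e-05, -6.11243642e-07]), 'ee_pos': array([ 0.2521742 , -0.57089562,  0.1903465 ]), 'orientation': array([[ 9.14794415e-01,  4.03919214e-01, -6.67956683e-04],
       [ 4.03919681e-01, -9.14791890e-01,  2.16537340e-03],
       [ 2.63594565e-04, -2.25067234e-03, -9.99997432e-01]]), 'contact_force': array([1.18180059, 0.19600849, 0.90399638]), 'moment': array([ 0.00488321, -0.01537257, -0.04355997]), 'gripper_force': 0.0, 'width': 1.0007156016602359}
```

View pics/scene0.png

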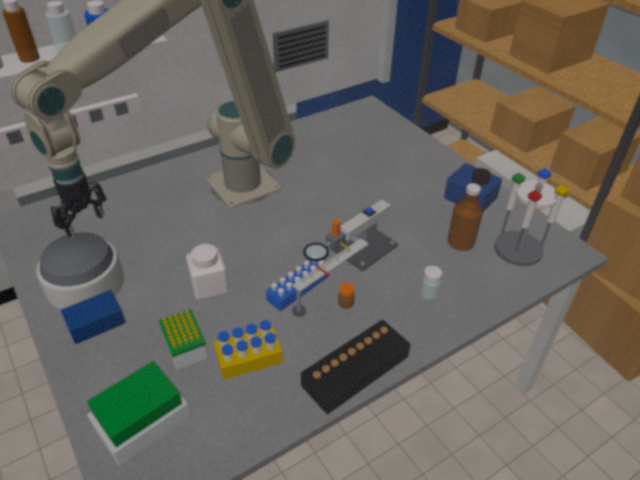

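View pics/side0.png

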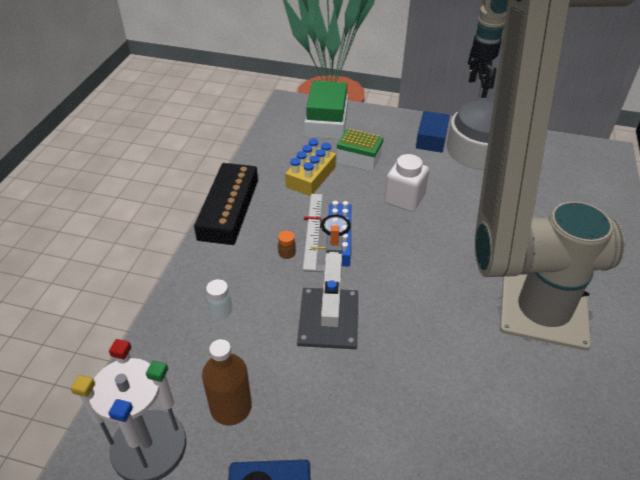

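Scene view: blue button near (369,211), orange post near (336,228), marker near (322,270). Side view: button near (332,287), post (335,233), yellow pointer (318,248), red marker (313,218).

```bash
cat > h.py <<'E'
import numpy as np,cv2
def ray_plane(d,px,z):
    r=d["R"].T@(np.linalg.inv(d["mtx"])@[px[0],px[1],1]); o=-d["R"].T@d["t"]
    return o+r*(z-o[2])/r[2]
E
python3 - <<'E'
import pickle;from h import *
d=pickle.load(open("d0.pkl","rb"))
def seg(n,c,r,hlo,hhi,smin=110):
    f=d[n]["frame"];h=cv2.cvtColor(f,cv2.COLOR_BGR2HSV);x0,y0=c[0]-r,c[1]-r
    m=cv2.inRange(h,(hlo,smin,50),(hhi,255,255))[y0:y0+2*r,x0:x0+2*r]
    k,l,s,ce=cv2.connectedComponentsWithStats(m)
    return [(s[i][:5]+[x0,y0,0,0,0],ce[i]+[x0,y0]) for i in range(1,k) if s[i][4]>6]
for n,c,r,a,b,z,nm in [("side",(332,287),10,100,130,.145,"button"),("side",(335,235),14,3,14,.163,"post"),("side",(318,248),10,18,34,.112,"pointer"),("side",(313,218),11,0,4,.108,"marker"),
 ("scene",(369,211),10,100,130,.145,"button"),("scene",(336,228),10,3,14,.16,"post"),("scene",(322,270),10,0,4,.108,"marker")]:
    for s,ce in seg(n,c,r,a,b): print(n,nm,s,ce.round(1),ray_plane(d[n],ce,z).round(4))
cv2.imwrite("pics/crop1.png",cv2.resize(d["side"]["frame"][190:350,270:390],None,fx=3.7,fy=3.7,interpolation=cv2.INTER_CUBIC))
E
```

```text
side button [326 281  11  10  89] [331.3 285.3] [0.4995 0.1851 0.145 ]
side post [330 225  10  20 153] [334.3 234.5] [0.5273 0.0442 0.163 ]
side pointer [311 247  15   2  27] [318.6 247.4] [0.5651 0.0478 0.112 ]
side marker [304 216  17   4  39] [311.  217.4] [ 0.6126 -0.0554  0.108 ]
scene button [366 207   7   7  40] [368.9 210.3] [0.5007 0.1833 0.145 ]
scene post [332 219   9  18 127] [335.5 227.4] [0.5271 0.0422 0.16  ]
scene marker [319 268   7   6   9] [322.4 270.2] [ 0.6103 -0.0566  0.108 ]
```

View pics/crop1.png

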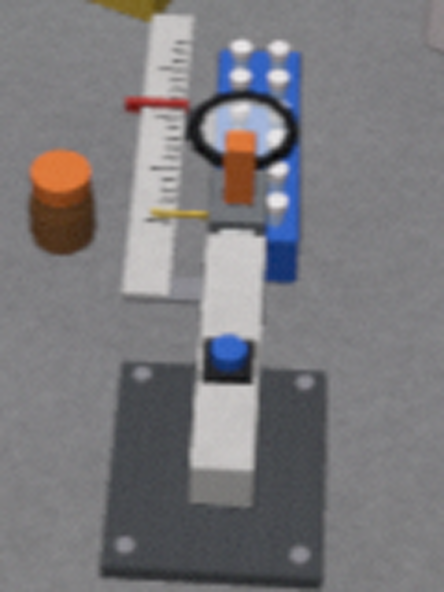

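The pictures agree: the button is at (0.500, 0.184), the post at (0.527, 0.043), and the boom's x axis is about (0.188, -0.982). The marker is about 110 mm ahead of the pointer. I'll close across the arm, which keeps j6 mid-range, so I'll turn -77° while rising.

```bash
python3 -m pendant '[{"rot":[0,0,-7],"slide":[0,0,-1],"grip":0},{"rot":[0,0,-7],"slide":[0,0,-1],"grip":0},{"rot":[0,0,-7],"slide":[0,0,-1],"grip":0},{"rot":[0,0,-7],"slide":[0,0,-1],"grip":0},{"rot":[0,0,-7],"slide":[0,0,-1],"grip":0},{"rot":[0,0,-7],"slide":[0,0,-1],"grip":0},{"rot":[0,0,-7],"slide":[0,0,0],"grip":0},{"rot":[0,0,-7],"slide":[0,0,0],"grip":0},{"rot":[0,0,-7],"slide":[0,0,0],"grip":0},{"rot":[0,0,-7],"slide":[0,0,0],"grip":0}]'
python3 -m pendant '[{"rot":[0,0,-7],"slide":[0,0,0],"grip":0},{"rot":[0,0,0],"slide":[3.47,1.93,0],"grip":0},{"rot":[0,0,0],"slide":[3.47,1.93,0],"grip":0},{"rot":[0,0,0],"slide":[3.47,1.93,0],"grip":0},{"rot":[0,0,0],"slide":[3.47,1.93,0],"grip":0},{"rot":[0,0,0],"slide":[3.47,1.93,0],"grip":0},{"rot":[0,0,0],"slide":[3.47,1.93,0],"grip":0},{"rot":[0,0,0],"slide":[3.47,1.93,0],"grip":0},{"rot":[0,0,0],"slide":[3.47,1.93,0],"grip":0}]'
```

```text
t: 0.93
ee_pos: [0.2523, -0.5714, 0.2509]
orientation: [[-0.073, 0.997, -0.0], [0.997, 0.073, 0.001], [0.001, -0.0, -1.0]]
contact_force: [-0.3, -0.8, 0.3]
width: 0.003
gripper_force: 0.0
t: 1.68
ee_pos: [0.3518, -0.268, 0.2511]
orientation: [[-0.187, 0.982, -0.0], [0.982, 0.187, 0.001], [0.001, -0.0, -1.0]]
contact_force: [1.5, 0.8, 0.1]
width: -0.005
gripper_force: 0.0
```

```bash
python3 -m pendant '[{"rot":[0,0,0],"slide":[3.47,1.93,0],"grip":0},{"rot":[0,0,0],"slide":[3.47,1.93,0],"grip":0},{"rot":[0,0,0],"slide":[3.47,1.93,0],"grip":0},{"rot":[0,0,0],"slide":[3.47,1.93,0],"grip":0},{"rot":[0,0,0],"slide":[3.47,1.93,0],"grip":0},{"rot":[0,0,0],"slide":[3.47,1.93,0],"grip":0},{"rot":[0,0,0],"slide":[3.47,1.93,0],"grip":0},{"rot":[0,0,0],"slide":[3.47,1.93,0],"grip":0},{"rot":[0,0,0],"slide":[3.47,1.93,0],"grip":0},{"rot":[0,0,0],"slide":[3.47,1.93,0],"grip":0}]'
python3 -m pendant '[{"rot":[0,0,0],"slide":[3.47,1.93,0],"grip":0},{"rot":[0,0,0],"slide":[1,0.6,0],"grip":0},{"rot":[0,0,0],"slide":[0,0,0],"grip":0},{"rot":[0,0,0],"slide":[0,0,0],"grip":0}]'
python3 - <<'E'
from bench import manip,cams
import pickle;from h import *
s=manip.read_state();d=cams.snapshot("wrist");T=d["tool_from_camera"]
W=np.eye(4);W[:3,:3]=s["orientation"];W[:3,3]=s["ee_pos"];C=np.linalg.inv(W@T)
d["R"],d["t"]=C[:3,:3],C[:3,3];pickle.dump(d,open("w1.pkl","wb"))
print(s["ee_pos"],s["joint_positions"].round(2))
m=d["mtx"]
for X in [(.500,.184,.149),(.527,.043,.163)]:
    p=m@(d["R"]@X+d["t"]);print(p[:2]/p[2])
cv2.imwrite("pics/w1.png",d["frame"])
E
```

```text
t: 2.52
ee_pos: [0.4762, 0.1091, 0.2512]
orientation: [[-0.188, 0.982, -0.0], [0.982, 0.188, -0.0], [-0.0, -0.0, -1.0]]
contact_force: [1.0, -0.5, -0.3]
width: -0.001
gripper_force: 0.0
t: 2.85
ee_pos: [0.4923, 0.1557, 0.2509]
orientation: [[-0.189, 0.982, -0.002], [0.982, 0.189, -0.001], [-0.001, -0.002, -1.0]]
contact_force: [0.5, -0.0, -0.3]
width: -0.002
gripper_force: 0.0
[0.49227586 0.15566347 0.25091072] [ 0.18  0.06 -0.16  1.35 -0.    1.56]
[340.21156284 188.87090012]
[338.73929335 354.56877029]
```

View pics/w1.png

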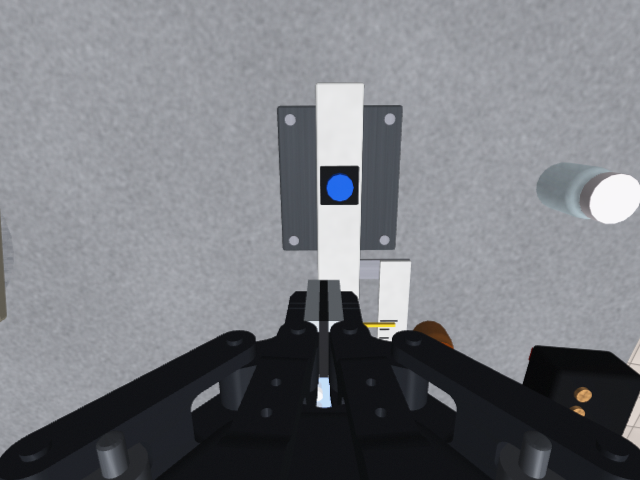

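The wrist view shows the blue button at (340,187); I had predicted (340,189), so the estimate holds. Moving over it, then pressing slowly.

```bash
python3 -m pendant '[{"rot":[0,0,0],"slide":[2.9,1.3,0],"grip":0},{"rot":[0,0,0],"slide":[0,0,3],"grip":0},{"rot":[0,0,0],"slide":[0,0,3],"grip":0},{"rot":[0,0,0],"slide":[0,0,3],"grip":0},{"rot":[0,0,0],"slide":[0,0,0.6],"grip":0},{"rot":[0,0,0],"slide":[0,0,0],"grip":0},{"rot":[0,0,0],"slide":[0,0,0],"grip":0}]'
python3 -m pendant '[{"rot":[0,0,0],"slide":[0,0,0.4],"grip":0},{"rot":[0,0,0],"slide":[0,0,0.3],"grip":0},{"rot":[0,0,0],"slide":[0,0,0.3],"grip":0},{"rot":[0,0,0],"slide":[0,0,0.2],"grip":0},{"rot":[0,0,0],"slide":[0,0,0],"grip":0},{"rot":[0,0,0],"slide":[0,0,0],"grip":0}]'
```

```text
t: 3.48
ee_pos: [0.5004, 0.1855, 0.1564]
orientation: [[-0.186, 0.983, 0.0], [0.983, 0.186, -0.0], [-0.0, 0.0, -1.0]]
contact_force: [0.6, -0.3, 1.1]
width: -0.0
gripper_force: 0.0
t: 3.98
ee_pos: [0.5001, 0.1866, 0.1436]
orientation: [[-0.188, 0.982, -0.0], [0.982, 0.188, -0.0], [0.0, -0.0, -1.0]]
contact_force: [-0.2, -0.5, 0.3]
width: 0.001
gripper_force: 0.0
```

```bash
python3 -m pendant '[{"rot":[0,0,0],"slide":[0,0,0.1],"grip":0},{"rot":[0,0,0],"slide":[0,0,0.1],"grip":0},{"rot":[0,0,0],"slide":[0,0,0],"grip":0},{"rot":[0,0,0],"slide":[0,0,0],"grip":0}]'
```

```text
t: 4.32
ee_pos: [0.5001, 0.1866, 0.1414]
orientation: [[-0.188, 0.982, -0.0], [0.982, 0.188, -0.0], [-0.0, -0.0, -1.0]]
contact_force: [0.4, 0.2, 0.0]
width: -0.0
gripper_force: 0.0
```

```bash
for i in 1 ; do python3 -m pendant '[{"rot":[0,0,0],"slide":[0,0,0.1],"grip":0},{"rot":[0,0,0],"slide":[0,0,0],"grip":0}]'; python3 -m pendant '[{"rot":[0,0,0],"slide":[0,0,0.1],"grip":0},{"rot":[0,0,0],"slide":[0,0,0],"grip":0}]'; done
python3 - <<'E'
from bench import cams;import cv2
f=cams.snapshot("side")["frame"][240:330,280:400]
g=cams.snapshot("scene")["frame"][165:255,310:430]
cv2.imwrite("pics/p1.png",cv2.resize(cv2.hconcat([f,g]),None,fx=3.3,fy=3.3,interpolation=cv2.INTER_CUBIC))
E
```

```text
t: 4.48
ee_pos: [0.5001, 0.1865, 0.1404]
orientation: [[-0.188, 0.982, -0.0], [0.982, 0.188, -0.0], [-0.0, -0.0, -1.0]]
contact_force: [-0.1, -1.0, -0.9]
width: 0.001
gripper_force: 0.0
t: 4.65
ee_pos: [0.5, 0.1865, 0.1393]
orientation: [[-0.188, 0.982, -0.0], [0.982, 0.188, -0.0], [-0.0, -0.0, -1.0]]
contact_force: [0.4, 0.1, 0.2]
width: -0.002
gripper_force: 0.0
```

View pics/p1.png

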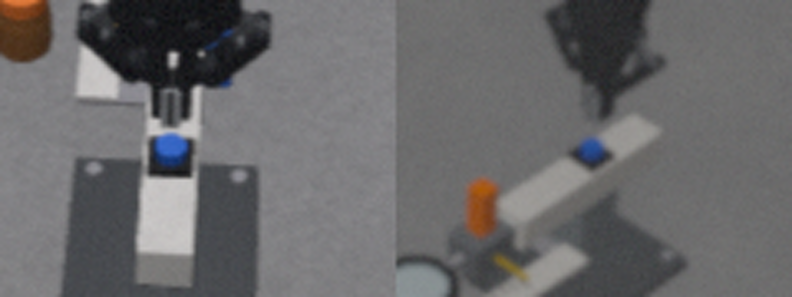

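The fingertips appear at side (331,276) and scene (372,199), which is above the button rather than on it. I'll compare them with where the reported TCP should project.

Run:
```python
from bench import manip
import pickle;from h import *
d=pickle.load(open("d0.pkl","rb"));s=manip.read_state();print(s["ee_pos"])
P=[d[n]["mtx"]@np.c_[d[n]["R"],d[n]["t"]] for n in("side","scene")]
for z in(.139,.16,.18):
  for p in P:
    q=p@[.5,.1865,z,1];print(z,(q[:2]/q[2]).round(1))
X=cv2.triangulatePoints(P[0],P[1],np.array([331.5,277.]),np.array([371.8,199.]));print((X[:3]/X[3]).T)
# depth-based heights
for n,px in(("side",(331,285)),("scene",(369,210)),("side",(331,320))):
  c=d[n];z=c["range_z"][px[1]-1:px[1]+2,px[0]-1:px[0]+2];z=np.median(z);X=c["R"].T@(z*np.linalg.inv(c["mtx"])@[*px,1]-c["t"]);print(n,X)
b=cv2.triangulatePoints(P[0],P[1],np.array([331.3,285.3]),np.array([368.9,210.3]));print((b[:3]/b[3]).T)
```

```text
[0.50007184 0.18652694 0.13943525]
0.139 [330.8 287.5]
0.139 [369.5 211.3]
0.16 [331.  281.3]
0.16 [370.  205.9]
0.18 [331.2 275.4]
0.18 [370.4 200.7]
[[0.49784897 0.19297219 0.18236223]]
side [0.49970485 0.18700677 0.14820363]
scene [0.50356433 0.1811232  0.14893795]
side [0.48107254 0.2592585  0.11875232]
[[0.49965904 0.18406366 0.1438432 ]]
```

Run:
```python
from bench import manip,cams
import pickle;from h import *
d=pickle.load(open("d0.pkl","rb"));s0=np.array([.2522,-.5709,.1903,1])
for n in("side","scene"):
    q=d[n]["mtx"]@np.c_[d[n]["R"],d[n]["t"]]@s0;print(n,q[:2]/q[2])
f=cams.snapshot("side")
print(abs(f["R"]-d["side"]["R"]).max(),abs(f["t"]-d["side"]["t"]).max())
w=pickle.load(open("w1.pkl","rb"));print(w["tool_from_camera"].round(3))
# fingertip point of wrist pic (324,285): depth -> tool coords
for px in((314,290),(332,290),(340,187)):
    z=w["range_z"][px[1],px[0]];print(px,z,(w["tool_from_camera"]@np.r_[z*np.linalg.inv(w["mtx"])@[*px,1],1])[:3])
g=cams.snapshot("scene")
a=d["scene"]["frame"][90:270,20:140];b=g["frame"][150:240,330:420]
A=cv2.resize(a,(400,600));B=cv2.resize(f["frame"][230:320,290:370],(400,600),interpolation=cv2.INTER_CUBIC)
cv2.imwrite("pics/p2.png",cv2.hconcat([A,B]))
print(manip.read_state()["ee_pos"])
```

```text
side [472.787483   105.33723725]
scene [ 91.41857256 241.69129622]
0.0 0.0
[[-0.001 -0.959 -0.282  0.073]
 [ 1.    -0.001 -0.    -0.   ]
 [-0.    -0.282  0.959 -0.183]
 [ 0.     0.     0.     1.   ]]
(314, 290) 0.14042212 [ 0.01214647 -0.0041136  -0.05448538]
(332, 290) 0.13918445 [ 0.0126738   0.00291267 -0.05562009]
(340, 187) 0.28576 [0.02796303 0.01292978 0.10167759]
[0.50018222 0.18656549 0.13952725]
```

View pics/p2.png

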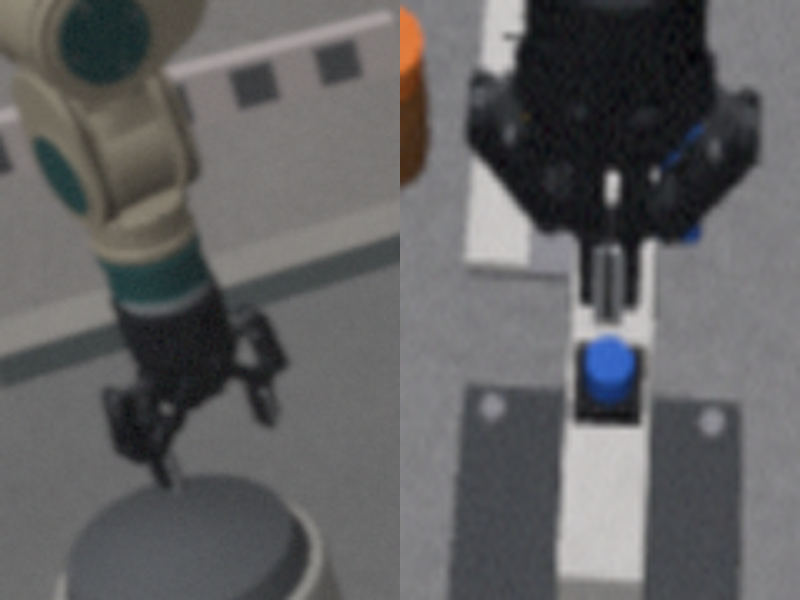

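The real fingertips sit about 40–45 mm behind the reported TCP. Wrist depth puts the tip edge at tool z of about -0.05, the fixed cameras put it at about 0.18, and there is no contact force. That means the tool length in the state is off, so I'll trust the cameras and contact, and go down further until I feel the button.

```bash
python3 -m pendant '[{"rot":[0,0,0],"slide":[0,0,1],"grip":0},{"rot":[0,0,0],"slide":[0,0,1],"grip":0},{"rot":[0,0,0],"slide":[0,0,0],"grip":0},{"rot":[0,0,0],"slide":[0,0,0],"grip":0}]'
python3 -m pendant '[{"rot":[0,0,0],"slide":[0,0,0.2],"grip":0},{"rot":[0,0,0],"slide":[0,0,0.2],"grip":0},{"rot":[0,0,0],"slide":[0,0,0],"grip":0}]'
python3 - <<'E'
from bench import cams
from h import *
w=cams.snapshot("wrist");K=np.linalg.inv(w["mtx"])
for v in range(268,300,3):
    z=w["range_z"][v,316];print(v,z,(w["tool_from_camera"]@np.r_[z*K@[316,v,1],1])[:3].round(4))
E
```

```text
t: 5.18
ee_pos: [0.4988, 0.1862, 0.1179]
orientation: [[-0.188, 0.982, -0.003], [0.982, 0.188, -0.001], [-0.0, -0.003, -1.0]]
contact_force: [-0.9, 0.5, 0.3]
width: 0.002
gripper_force: 0.0
t: 5.43
ee_pos: [0.5001, 0.1865, 0.1153]
orientation: [[-0.188, 0.982, -0.0], [0.982, 0.188, -0.0], [-0.0, -0.0, -1.0]]
contact_force: [-0.3, -1.5, 0.9]
width: -0.002
gripper_force: 0.0
268 0.1713737 [ 0.0088 -0.004  -0.0232]
271 0.16699682 [ 0.0091 -0.0039 -0.0277]
274 0.16419551 [ 0.0089 -0.0038 -0.0307]
277 0.16135052 [ 0.0087 -0.0038 -0.0337]
280 0.14916301 [ 0.0124 -0.0035 -0.0453]
283 0.14504169 [ 0.0129 -0.0034 -0.0495]
286 0.14490472 [ 0.0118 -0.0034 -0.0499]
289 0.14114588 [ 0.0122 -0.0033 -0.0537]
292 0.13812171 [ 0.0124 -0.0033 -0.0568]
295 0.13453865 [ 0.0129 -0.0032 -0.0604]
298 0.13331781 [ 0.0124 -0.0032 -0.0618]
```

```bash
python3 -m pendant '[{"rot":[0,0,0],"slide":[0,0,0.4],"grip":0},{"rot":[0,0,0],"slide":[0,0,0.3],"grip":0},{"rot":[0,0,0],"slide":[0,0,0.2],"grip":0},{"rot":[0,0,0],"slide":[0,0,0.2],"grip":0},{"rot":[0,0,0],"slide":[0,0,0],"grip":0},{"rot":[0,0,0],"slide":[0,0,0],"grip":0}]'
python3 -m pendant '[{"rot":[0,0,0],"slide":[0,0,0.2],"grip":0},{"rot":[0,0,0],"slide":[0,0,0],"grip":0}]'
python3 -m pendant '[{"rot":[0,0,0],"slide":[0,0,0.2],"grip":0},{"rot":[0,0,0],"slide":[0,0,0],"grip":0}]'
```

```text
t: 5.98
ee_pos: [0.5002, 0.1866, 0.1044]
orientation: [[-0.188, 0.982, 0.0], [0.982, 0.188, 0.0], [-0.0, 0.0, -1.0]]
contact_force: [-0.2, 0.4, 0.9]
width: 0.003
gripper_force: 0.5
t: 6.15
ee_pos: [0.5003, 0.1867, 0.1032]
orientation: [[-0.188, 0.982, 0.0], [0.982, 0.188, 0.0], [0.0, 0.0, -1.0]]
contact_force: [-1.0, 0.6, 4.9]
width: -0.001
gripper_force: 2.4
t: 6.32
ee_pos: [0.5006, 0.1869, 0.103]
orientation: [[-0.188, 0.982, 0.001], [0.982, 0.188, 0.001], [0.0, 0.001, -1.0]]
contact_force: [-3.1, -0.5, 14.2]
width: 0.002
gripper_force: 7.1
```

Firm contact: 14 N at a reported z of 0.103, so the tip is at about 0.143 with a 40 mm offset. I'll back off and measure the button's height.

```bash
python3 -m pendant '[{"rot":[0,0,0],"slide":[0,0,0],"grip":0},{"rot":[0,0,0],"slide":[0,0,0],"grip":0},{"rot":[0,0,0],"slide":[0,0,-3],"grip":0},{"rot":[0,0,0],"slide":[0,0,-3],"grip":0},{"rot":[0,0,0],"slide":[-3,0,-3],"grip":0},{"rot":[0,0,0],"slide":[0,0,0],"grip":0},{"rot":[0,0,0],"slide":[0,0,0],"grip":0},{"rot":[0,0,0],"slide":[0,0,0],"grip":0}]'
cat >> h.py <<'E'
def wrist():
    from bench import manip,cams
    s=manip.read_state();d=cams.snapshot("wrist")
    W=np.eye(4);W[:3,:3]=s["orientation"];W[:3,3]=s["ee_pos"];d["W"]=W@d["tool_from_camera"];return s,d
def pts(d):
    v,u=np.mgrid[:480,:640];z=d["range_z"]
    p=np.stack([u*z,v*z,z],-1)@np.linalg.inv(d["mtx"]).T
    return p@d["W"][:3,:3].T+d["W"][:3,3]
E
python3 - <<'E'
from h import *
s,d=wrist();P=pts(d);h=cv2.cvtColor(d["frame"],cv2.COLOR_BGR2HSV)
m=cv2.inRange(h,(100,140,80),(125,255,255))>0
m&=np.hypot(P[...,0]-.5,P[...,1]-.186)<.02
print(m.sum(),np.median(P[m],0))
n=(h[...,1]<60)&(h[...,2]>150)&(np.hypot(P[...,0]-.486,P[...,1]-.24)<.03)&(P[...,2]>.12)
print(n.sum(),np.median(P[n],0))
cv2.imwrite("pics/w3.png",d["frame"])
E
```

```text
t: 6.98
ee_pos: [0.5051, 0.1574, 0.1892]
orientation: [[-0.187, 0.982, -0.001], [0.982, 0.187, 0.0], [0.0, -0.001, -1.0]]
contact_force: [0.1, -0.8, -0.2]
width: -0.002
gripper_force: 0.0
888 [0.49906411 0.18526158 0.14346164]
5819 [0.4911988  0.23543234 0.13363838]
```

The button is 9.8 mm above the sleeve top, which means fully down. Next, move over the post with the gripper open and measure it.

```bash
python3 -m pendant '[{"rot":[0,0,0],"slide":[-2.9,0,0.2],"grip":1},{"rot":[0,0,0],"slide":[-2.9,0,0],"grip":1},{"rot":[0,0,0],"slide":[-2.9,0,0],"grip":1},{"rot":[0,0,0],"slide":[-2.9,0,0],"grip":1},{"rot":[0,0,0],"slide":[0,0,0],"grip":1},{"rot":[0,0,0],"slide":[0,0,0],"grip":1},{"rot":[0,0,0],"slide":[0,0,0],"grip":1},{"rot":[0,0,0],"slide":[0,0,0],"grip":1}]'
python3 - <<'E'
from h import *
s,d=wrist();P=pts(d);h=cv2.cvtColor(d["frame"],cv2.COLOR_BGR2HSV)
m=(cv2.inRange(h,(3,140,80),(16,255,255))>0)&(P[...,2]>.178)&(np.hypot(P[...,0]-.527,P[...,1]-.043)<.04)
print(m.sum(),np.mean(P[m],0),P[m].min(0),P[m].max(0),"tool:",s["orientation"].T@(np.mean(P[m],0)-s["ee_pos"]))
cv2.imwrite("pics/w4.png",d["frame"])
E
```

```text
t: 7.7
ee_pos: [0.5265, 0.0447, 0.187]
orientation: [[-0.189, 0.982, -0.002], [0.982, 0.189, 0.0], [0.001, -0.002, -1.0]]
contact_force: [0.5, -0.4, -0.6]
width: 0.997
gripper_force: 0.0
1213 [0.52713085 0.04426895 0.18319102] [0.51634969 0.03227525 0.17800171] [0.53818309 0.0545756  0.18536126] tool: [-0.00057038  0.00050849  0.00381429]
```

View pics/w4.png

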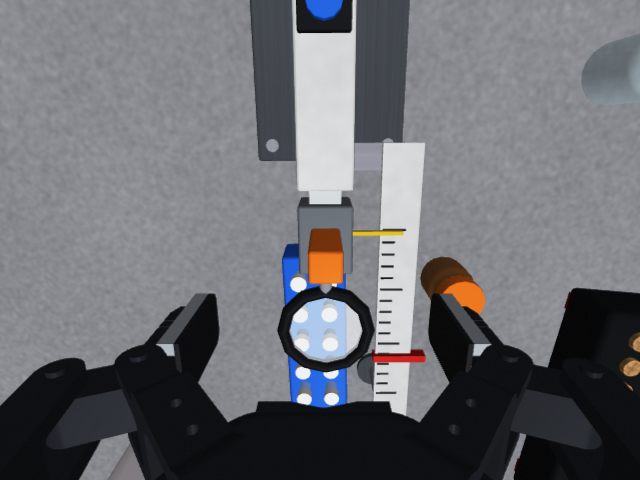

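The post sits centred between the open fingers at about (326,257), with the pointer at (380,233) and the marker at (400,357). Measuring the distance between them, then descending and gripping.

```bash
cat >> h.py <<'E'
def gap():
    s,d=wrist();h=cv2.cvtColor(d["frame"],cv2.COLOR_BGR2HSV);R=s["orientation"];out=[]
    for lo,hi,z in(((22,120,110),(34,255,255),.112),((0,170,120),(3,255,255),.108)):
        m=cv2.inRange(h,lo,hi);m[:,:355]=0;m[:,440:]=0
        k,l,st,ce=cv2.connectedComponentsWithStats(m)
        i=1+np.argmax(st[1:,4]);o=d["W"][:3,3];r=d["W"][:3,:3]@np.linalg.inv(d["mtx"])@[*ce[i],1]
        X=o+r*(z-o[2])/r[2];print(st[i],ce[i],X,R.T@(X-s["ee_pos"]));out.append(X)
    g=out[1]-out[0];print("gap along boom x (cm):",100*g@[.188,-.982,0])
E
python3 -c "from h import *;gap()"
python3 -m pendant '[{"rot":[0,0,0],"slide":[0,0,2],"grip":1},{"rot":[0,0,0],"slide":[0,0,2],"grip":1},{"rot":[0,0,0],"slide":[0,0,2],"grip":1},{"rot":[0,0,0],"slide":[0,0,1.8],"grip":1},{"rot":[0,0,0],"slide":[0,0,0],"grip":1},{"rot":[0,0,0],"slide":[0,0,0],"grip":0}]'
python3 -m pendant '[{"rot":[0,0,0],"slide":[0,0,0],"grip":0},{"rot":[0,0,0],"slide":[0,0,0],"grip":0},{"rot":[0,0,0],"slide":[0,0,0],"grip":0},{"rot":[0,0,0],"slide":[0,0,0],"grip":0},{"rot":[0,0,0],"slide":[0,0,0],"grip":0},{"rot":[0,0,0],"slide":[0,0,0],"grip":0}]'
```

```text
[355 231  48   5 216] [377.16666667 232.77777778] [0.56630802 0.05007738 0.112     ] [-0.00238348  0.03999792  0.07518282]
[373 356  52   6 309] [398.25242718 358.48543689] [ 0.61028816 -0.05595837  0.108     ] [-0.11483099  0.06311105  0.07907818]
gap along boom x (cm): 11.239537578917213
t: 8.3
ee_pos: [0.5262, 0.0444, 0.1092]
orientation: [[-0.189, 0.982, -0.003], [0.982, 0.189, 0.0], [0.001, -0.003, -1.0]]
contact_force: [-0.2, -0.3, 0.6]
width: 0.882
gripper_force: 0.0
t: 8.8
ee_pos: [0.5279, 0.0436, 0.1112]
orientation: [[-0.188, 0.982, 0.001], [0.982, 0.188, -0.0], [-0.0, 0.001, -1.0]]
contact_force: [-2.2, -1.1, 5.9]
width: 0.228
gripper_force: 59.2
```

```bash
python3 -m pendant '[{"rot":[0,0,0],"slide":[-0.5,0,0],"grip":0},{"rot":[0,0,0],"slide":[-1,0,0],"grip":0},{"rot":[0,0,0],"slide":[-1.5,0,0],"grip":0},{"rot":[0,0,0],"slide":[-1.5,0,0],"grip":0},{"rot":[0,0,0],"slide":[0,0,0],"grip":0}]'
```

```text
t: 9.22
ee_pos: [0.5369, -0.0012, 0.1112]
orientation: [[-0.187, 0.982, 0.002], [0.982, 0.187, 0.001], [0.001, 0.002, -1.0]]
contact_force: [-1.0, 2.6, 5.8]
width: 0.224
gripper_force: 59.5
```

Moved out 4.5 cm with the post still held. Continuing.

```bash
python3 -m pendant '[{"rot":[0,0,0],"slide":[-1.5,0,0],"grip":0},{"rot":[0,0,0],"slide":[-1.5,0,0],"grip":0},{"rot":[0,0,0],"slide":[-1.5,0,0],"grip":0},{"rot":[0,0,0],"slide":[-1,0,0],"grip":0},{"rot":[0,0,0],"slide":[0,0,0],"grip":0},{"rot":[0,0,0],"slide":[0,0,0],"grip":0},{"rot":[0,0,0],"slide":[0,0,0],"grip":0}]'
python3 -c "from h import *;gap();s,d=wrist();cv2.imwrite('pics/w5.png',d['frame'])"
```

```text
t: 9.8
ee_pos: [0.5474, -0.0537, 0.1112]
orientation: [[-0.188, 0.982, 0.002], [0.982, 0.188, 0.002], [0.002, 0.003, -1.0]]
contact_force: [0.4, 3.5, 5.1]
width: 0.222
gripper_force: 59.4
[362 266  69   7 388] [397.44587629 269.66494845] [ 0.58696739 -0.04737776  0.112     ] [-0.00125577  0.04006945 -0.00067428]
[394 283  46  10 448] [416.95535714 287.62053571] [ 0.60171272 -0.05736717  0.108     ] [-0.01385136  0.05265692  0.00334062]
gap along boom x (cm): 1.2581723708426735
```

View pics/w5.png

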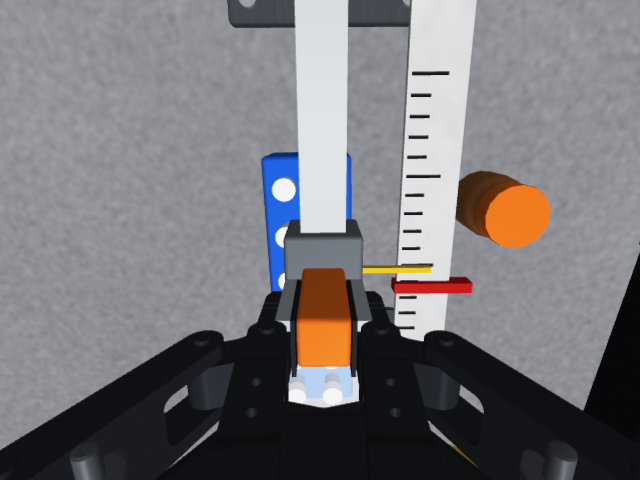

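The pointer at (397,270) is just behind the red marker at (432,287), about 11–12 mm to go.

```bash
python3 -m pendant '[{"rot":[0,0,0],"slide":[-0.5,0,0],"grip":0},{"rot":[0,0,0],"slide":[-0.5,0,0],"grip":0},{"rot":[0,0,0],"slide":[0,0,0],"grip":0},{"rot":[0,0,0],"slide":[0,0,0],"grip":0},{"rot":[0,0,0],"slide":[0,0,0],"grip":0},{"rot":[0,0,0],"slide":[0,0,0],"grip":0}]'
python3 -c "
from h import *
gap();s,d=wrist();a=cv2.resize(d['frame'][240:310,350:490],None,fx=5,fy=4,interpolation=cv2.INTER_CUBIC)
from bench import cams
b=cv2.resize(cams.snapshot('side')['frame'][195:240,290:360],(700,300),interpolation=cv2.INTER_CUBIC)
cv2.imwrite('pics/w6.png',cv2.vconcat([a,b]))"
```

```text
t: 10.4
ee_pos: [0.5493, -0.0632, 0.1112]
orientation: [[-0.189, 0.982, 0.003], [0.982, 0.189, 0.002], [0.002, 0.003, -1.0]]
contact_force: [0.9, 3.8, 5.1]
width: 0.227
gripper_force: 59.3
[362 267  69   6 369] [396.4498645  269.61517615] [ 0.58830141 -0.05697277  0.112     ] [-0.0012329   0.03952775 -0.00065653]
[395 267  45  11 199] [421.75879397 273.6281407 ] [ 0.60402274 -0.05809966  0.108     ] [-0.00531463  0.05474172  0.00338135]
gap along boom x (cm): 0.4062216084074568
```

View pics/w6.png

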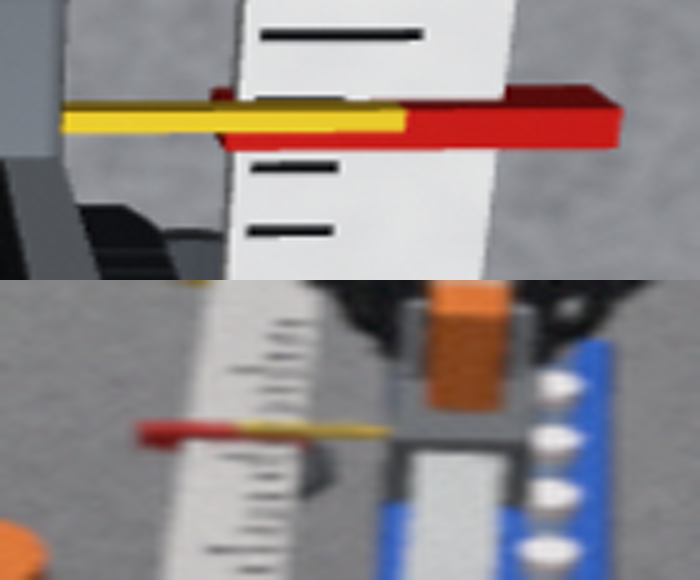

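The pointer now lies over the marker in both views. From the clip's top face (rows 267–277) against the pointer at row 270, with parallax, about 3 mm remains.

```bash
python3 -m pendant '[{"rot":[0,0,0],"slide":[-0.3,0,0],"grip":0},{"rot":[0,0,0],"slide":[0,0,0],"grip":0},{"rot":[0,0,0],"slide":[0,0,0],"grip":0},{"rot":[0,0,0],"slide":[0,0,0],"grip":0},{"rot":[0,0,0],"slide":[0,0,0],"grip":0},{"rot":[0,0,0],"slide":[0,0,0],"grip":0},{"rot":[0,0,0],"slide":[0,0,0],"grip":0},{"rot":[0,0,0],"slide":[0,0,0],"grip":0}]'
python3 - <<'E'
from h import *
s,d=wrist();h=cv2.cvtColor(d["frame"],cv2.COLOR_BGR2HSV);o=d["W"][:3,3]
def X(m,z):
    v,u=np.nonzero(m);p=np.array([u.mean(),v.mean(),1]);print(p,v.min(),v.max());r=d["W"][:3,:3]@np.linalg.inv(d["mtx"])@p;return o+r*(z-o[2])/r[2]
y=cv2.inRange(h,(22,120,180),(34,255,255));y[:,:400]=0;y[:,430:]=0;y[:200]=0;y[330:]=0
r=cv2.inRange(h,(0,170,170),(3,255,255))|cv2.inRange(h,(176,170,170),(180,255,255));r[:,:445]=0;r[:,470:]=0;r[:200]=0;r[330:]=0
a,b=X(y,.1125),X(r,.108)
print("gap cm",100*(b-a)@[.188,-.982,0],b)
print(s["joint_vel"].round(3))
E
```

```text
t: 11.22
ee_pos: [0.5499, -0.0661, 0.1112]
orientation: [[-0.189, 0.982, 0.003], [0.982, 0.189, 0.002], [0.002, 0.003, -1.0]]
contact_force: [0.5, 4.0, 4.8]
width: 0.225
gripper_force: 59.3
[414.5 270.    1. ] 268 272
[457. 267.   1.] 263 271
gap cm 0.007222393778494275 [ 0.62291571 -0.05345777  0.108     ]
[-0.    -0.    -0.     0.001  0.001  0.002]
```

```bash
python3 -c "from bench import manip;print(manip.hand_in())"
```

```text
the job is handed in; nothing more can be done
None
```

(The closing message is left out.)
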